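Pin the setting turntable and hold its bayonet collar home

TASK

On the jeweller's setting fixture, first lock the turntable: take the steel lock pin out of the wooden bur block and put it fully down through the hole in the turntable's tab into the base, shoulder on the tab. Then turn the knurled collar on the post, pressing it down, until its hidden keyway drops over the cross pin (less than a quarter turn clockwise), push it fully home on the turntable against its spring, and finish while still holding it pushed home: do not let go at the end. Leave the pin in and the other things on the bench where they are.

Things in the scene. Friction and masses are not known exactly. Their poses are not given: they have to be found in the camera images.
- fixture: Setting fixture bolted to the bench; origin on the bench on the vertical post axis, z up. Grey base 116 mm across, 22 mm high, drilled lug towards its -y; feet reach 85 mm along +-x, 18 mm high. On it a dark steel turntable: 100 mm disc, 10 mm thick, top 33 mm above the bench, with a 34 mm wide tab over the lug reaching 108 mm from the axis.
- turntable (a joint): Turn of the turntable on the fixture base, rad, anticlockwise from above positive, within +-0.6. It turns easily (0.06 N m) as long as it is not pinned, and stands at 0 at the start: there the tab's hole and the lug's hole are in line.
- tab_hole (a point): Centre of the mouth of the hole in the turntable's tab, at the tab's top face, 33 mm above the bench, 85 mm from the post axis towards the fixture's -y. Tab 10 mm thick, hole 10.5 mm; 1 mm under it the base lug has an 11.5 mm hole, 22 mm deep to the bench.
- post_foot (a point): Point on the post axis at the height of the turntable's top face (33 mm above the bench), where the collar's underside rests when the collar is home.
- lock_pin: Loose steel lock pin, 58 mm long, origin at its lower tip, z up along it. Shank 8 mm across and 28 mm long with a tapered tip, then a knurled round grip 14 mm across and 30 mm tall, whose flat underside is the shoulder. Stands upright in the bur block at the start.
- pin_shoulder (a point): Centre of the pin's shoulder, on its axis, 28 mm above the tip; it lies on the tab's top when the pin is fully in.
- collar: Loose knurled aluminium collar around the post: 52 mm outside, 40 mm tall, bore 30 mm, about 0.2 kg; origin at the centre of its underside, z up, its x axis has no meaning. Starts with its underside 42.5 mm above the bench, on the sprung seat ring. Pushed down 1.5 mm (2 to 3 N) it meets the hidden cross pin; 8 mm further down, possible only with keyways over the pin, it is home, 33 mm above the bench.
- post_top (a point): Centre of the flat top of the fixture's post (28 mm across), 78 mm above the bench. A cross pin through the post is hidden in the collar, as are the collar's two opposite keyways (3 mm play either side of the pin). They meet after a clockwise turn, seen from above, of 25 to 75 degrees, found by feel. With the collar home the post stands 5 mm out of it.
- seat_ring (a joint): How far the sprung steel seat ring (50 mm across) under the collar is pressed down, m: 0 at the start, 0.0095 with the collar home and the ring flush in the turntable. Spring 350 N/m: 3.5 N at 0, 6.8 N at home, less the collar's weight; it lifts the collar again when that is let go.
- bur_block: Fixed wooden block 110 x 50 x 45 mm, origin at the centre of its underside. The lock pin stands 30 mm from the centre towards its -x in a hole 9.5 mm wide, shoulder on the block's top; six thin burs stand 24 mm high above the top, 14 to 42 mm from the centre towards its +x.
- dish: Bystander, loose, to be left alone: brass bowl, 64 mm across, 22 mm high; origin under its centre.
- punch: Bystander, loose, to be left alone: standing dark steel punch, 22 mm across, 62 mm high; origin under its centre.
- anvil: Bystander, loose, to be left alone: steel bench block 65 x 65 x 18 mm; origin under its centre.
- ring_clamp: Bystander, loose, to be left alone: wooden ring clamp lying flat, 130 x 30 x 28 mm; origin under its centre.
- loupe: Bystander, loose, to be left alone: magnifier lying flat, lens 60 mm across, handle to its -x, about 145 mm long overall; origin under its lens.
- hammer: Bystander, loose, to be left alone: hammer lying flat, 220 mm long; origin at the middle of its length or so.
Not all that is in view belongs to the job. Leave any orange look-alike of the fixture alone.

How it is judged:
On the way, in this order (a step that is already met when the one before it is completed fails the run):
1. the lock pin is fully through tab and lug, shoulder on the tab, and let go (horizontal distance between pin_shoulder and tab_hole below 0.003 m and z of pin_shoulder in the frame of tab_hole between -0.004 and 0.003 m and angle between lock_pin's own z axis and vertical below 0.25 rad and contact force between the fingers and lock_pin below 0.1 N), for 0.2 s.
2. the collar's keyway is over the cross pin and the collar is home on the turntable (z of collar in the frame of post_foot below 0.002 m and horizontal distance between collar and post_foot below 0.004 m and angle between collar's own z axis and vertical below 0.08 rad), for 0.2 s.
At the end, for the whole second after the job is handed in: The collar is home (underside within 2 mm of the turntable, level, within 4 mm of the post axis), at rest and held down by the gripper (over 1.5 N), and the lock pin stands in both holes: shoulder within 3 mm of the tab top and of the hole axis, leaning under 0.25 rad (all of step 2 and horizontal distance between pin_shoulder and tab_hole below 0.003 m and z of pin_shoulder in the frame of tab_hole between -0.004 and 0.003 m and angle between lock_pin's own z axis and vertical below 0.25 rad and contact force between the fingers and collar above 1.5 N and linear speed of collar below 0.02 m/s); the arm keeps its last pose, push and grip.
It fails at once if one of the other loose things on the bench is moved more than 30 mm (distance of any of dish, punch, anvil, ring_clamp, loupe, hammer from where it was at the start of the episode above 0.03 m).
It also fails if it takes over 58 s, if anything falls off the work surface, if the arm or the gripper's body presses on something with over 40 N, if the wrist force passes 120 N, or if a joint passes its speed limit or range.

ROBOT

A 6-joint arm with a two-finger parallel gripper is mounted at the origin on the work surface. World frame = base frame: x ahead of the robot, y to its left, z up, the work surface at z = 0. Lengths are in m, angles in rad, forces in N, time in s.
With the tool pointing down it reaches from about 0.35 to 0.725 m from the base axis. Payload 4.3 kg.
Tool frame: the origin (TCP) lies on the centre line of the jaws, within the pads' length; the fingertips stand 11 mm ahead of it and the grasp point (between the pads) lies 8 mm behind it; z points along the fingers, x is the direction in which the jaws open and shut, and the axes are right-handed (so a half turn about z gives the same grasp; the last joint's range is limited). The gripper opens to 85 mm and grips with 20 to 120 N. Pads are 22 mm wide; open, the fingers measure 114 mm over their backs; the gripper's body (76 mm by 85 mm) begins 54 mm behind the grasp point. The pads swing forward as they close: fully open they stand 13 mm farther back than shut.
Start: joints at [-1.36, 0.377, 0.081, 1.274, 0, 1.46], TCP at [0.181, -0.546, 0.209] pointing down, gripper open.
Joint ranges: [-2.72, 2.72], [-0.84, 1.66], [-1.02, 1.22], [-1.77, 2.12], [-1.37, 1.28], [-3.14, 3.14]. Speed limits (rad/s): [2.57, 2.57, 3.14, 3.14, 3.14, 3.14].

INTERFACE

Orientations are given as a rotation vector (axis times angle).
In Python, from workcell import status, imaging, ctrl gives the robot as it stands. The module is installed in compiled form; this text tells all that it offers.
- The arm moves only by the tool play_rows, never from a script. Its argument "moves" is a list of rows, each an object of numbers: "fingers": the opening, from 0 (shut) to 1 (fully open); "x", "y", "z": the shift along the tool's x, y, z in m; "spin": the turn about the tool's z in rad. In form: [{"fingers": .., "x": .., "y": .., "z": .., "spin": ..}, ...]. A call has 1 to 8 rows; each row shifts and turns the commanded pose from where the row before left it, along the tool's axes as they then stand; what a row does not reach is not made up. A row lasts 1/8 s, in which the tool goes at most 62.5 mm and 10.7 degrees, less where a joint would pass 70% of its speed; a pose out of reach is approached as far as the arm can. A call is refused whole if a number of a shift passes 0.0625 or a number of a turn 0.188, either way. A call with a gripper value outside its range is refused whole. The fingers move at their own pace and stop on an object; "grip_force" is the grip in N (left out, the last holds). Time passes only in rows, so rows that do not move let the fingers close. It gives the time, the measured TCP pose, the force and the opening at its end, in the units of the state.
- status.read_state(): the state, without advancing time (a new reading comes with each control period).
- imaging.get_image(name): name is "side" or "top"; returns a dict with "image" (384x512x3 uint8, red, green, blue), "intrinsics" (3x3 intrinsics, pixels), "origin" and "orientation" of the camera in the world. Camera axes: x right, y down, z forward; pixel columns grow to the right and rows downward; lengths in m; the calibration is good to about 2 mm. A picture is of the moment at which its call begins. There is no depth.
- ctrl.finish_job(): hands the job in, once; it reports no verdict.
The state is a dict: "clock": time; "joint_positions": joint angles; "joint_velocities": joint speeds; "effort": joint torques, N m; "ee_pos": TCP position; "tool_rot": TCP orientation; "wrist_force": force on the tool from outside, world axes, zero at the start; "moment": the same for the moment, N m; "finger_gap": finger opening in m.
Only numpy, scipy, OpenCV 4.12 (cv2) and the standard library are available. Lean on these libraries where they do the work, as an engineer would, in place of code of your own. Each camera call takes 0.05 s, during which the arm holds its last target.

## Working session

There is one attempt and no reset: what is moved stays moved. The work goes in short steps, Python scripts to look and compute and a tool call to move; the robot and the scene stay as the last step left them, time stands still between calls to the robot, and variables do not carry over. Pictures are saved under pics/ and viewed, and the job is handed in when it is done.

Besides the shell and the picture viewer there is one more tool, called after "Emit:" in YAML: its name, and indented under it one key for each argument. play_rows: Moves the arm, as the interface text tells. Its arguments: {"type":"object","properties":{"moves":{"type":"array"},"grip_force":{"type":"number"}},"required":["moves"]}

```bash
mkdir -p pics
python3 - <<'E'
from workcell import status, imaging
import cv2,pickle
s=status.read_state()
for k,v in s.items(): print(k,v)
for n in("side","top"):
    d=imaging.get_image(n); pickle.dump(d,open(n+"0.pkl","wb"))
    cv2.imwrite(f"pics/{n}0.png",d["image"][:,:,::-1]); print(n,d["intrinsics"],d["origin"],d["orientation"])
E
```

```text
clock 0.0
joint_positions [-1.36034252e+00  3.78057882e-01  7.96081105e-02  1.27441736e+00
 -1.69277843e-07  1.46048187e+00]
joint_velocities [-0.00065457 -0.00162236 -0.00162968  0.00045179  0.00089868  0.0015784 ]
effort [-4.10812872e-04 -4.63603592e+01  2.69875288e+01  2.08325725e-02
 -9.09030359e-05 -7.00687252e-06]
ee_pos [ 0.1811416  -0.5449639   0.20765701]
tool_rot [-2.54656279e+00  1.83735976e+00  2.41143254e-03]
wrist_force [-0.98441901  1.3495296  -0.33775435]
moment [ 0.00386313 -0.02112378  0.01895017]
finger_gap 0.08566737586345885
side [[487.57547158   0.         255.63864246]
 [  0.         487.57547158 194.08177253]
 [  0.           0.           1.        ]] [ 0.37501792 -0.80331558  0.97713237] [-2.36445222  0.27857073 -0.12136117]
top [[437.38262978   0.         258.02528455]
 [  0.         437.38262978 190.62096458]
 [  0.           0.           1.        ]] [0.37198285 0.00868071 1.12457258] [-2.12888736  2.13208788 -0.22260873]
```

View pics/top0.png

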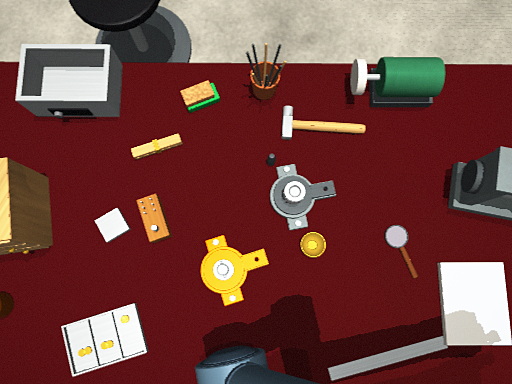

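View pics/side0.png

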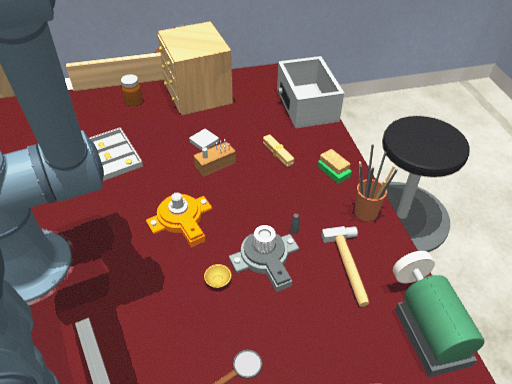

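The top view shows the grey fixture at (294,192), its tab to the right at (325,188), and the bur block at (153,217) with the pin near (154,228). Look-alikes:
- **Fixture:** the orange copy at (222,270) is the decoy, so I use the grey one.
- **Pin:** it could be confused with the punch at (271,158) or the burs at (148,203). The pin is the grey grip on the block.

Next, close crops.

```bash
cat > h.py <<'E'
import numpy as np,cv2,pickle
from scipy.spatial.transform import Rotation as R
def load(n): return pickle.load(open(n+".pkl","rb"))
def ray(d,uv):
    K=np.array(d["intrinsics"]);o=np.array(d["origin"])
    v=np.linalg.solve(K,[uv[0],uv[1],1.]); return o,R.from_rotvec(d["orientation"]).as_matrix()@v
def onz(d,uv,z):
    o,v=ray(d,uv); return o+v*(z-o[2])/v[2]
def proj(d,p):
    q=R.from_rotvec(d["orientation"]).as_matrix().T@(np.array(p)-d["origin"]); q=d["intrinsics"]@q; return q[:2]/q[2]
def tri(d1,u1,d2,u2):
    o1,a=ray(d1,u1);o2,b=ray(d2,u2);a/=np.linalg.norm(a);b/=np.linalg.norm(b)
    t=np.linalg.lstsq(np.c_[a,-b],o2-o1,rcond=None)[0]
    p,q=o1+t[0]*a,o2+t[1]*b; return (p+q)/2,np.linalg.norm(p-q)
def crop(d,x0,y0,w,h,s,name):
    im=d["image"][y0:y0+h,x0:x0+w,::-1]; im=cv2.resize(im,None,fx=s,fy=s,interpolation=cv2.INTER_CUBIC)
    cv2.imwrite("pics/"+name,im)
E
python3 - <<'E'
from h import *
t=load("top0");s=load("side0")
a=[(t,260,155,80,80),(s,225,215,80,80),(t,120,185,60,60),(s,185,130,60,60)]
ims=[cv2.resize(d["image"][y:y+h,x:x+w,::-1],(390,290) if 0 else (300,300),interpolation=cv2.INTER_CUBIC) for d,x,y,w,h in a]
cv2.imwrite("pics/crops.png",np.vstack([np.hstack(ims[:2]),np.hstack(ims[2:])]))
E
```

```text
(no output)
```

View pics/crops.png

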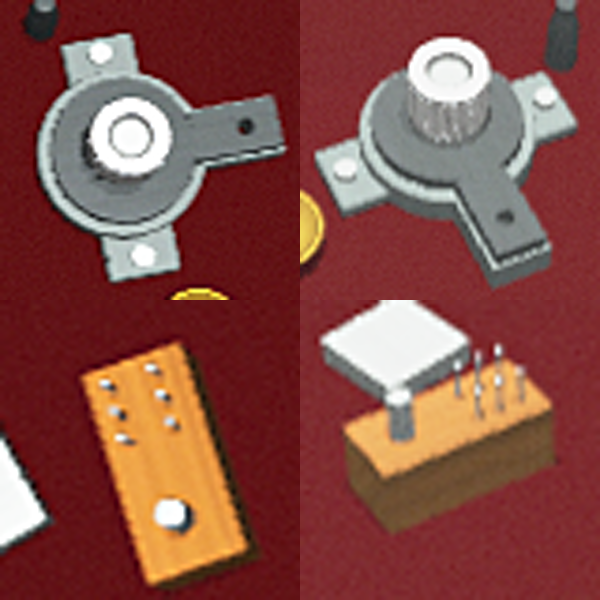

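The crops confirm the choice: the grey fixture with its hole at top ≈(325.6,188.6) and the pin's round grip on the block at ≈(154.6,228). I'll refine these with masks.

```bash
cat > m.py <<'E'
from h import *
t=load("top0");s=load("side0")
def g(d): return cv2.cvtColor(d["image"],cv2.COLOR_RGB2GRAY).astype(float)
def blob(d,c,r,fn,ch=None):
    I=g(d); x0,y0=int(c[0])-r,int(c[1])-r; P=cv2.resize(I[y0:y0+2*r+1,x0:x0+2*r+1],None,fx=8,fy=8,interpolation=cv2.INTER_CUBIC)
    m=fn(P).astype(np.uint8); n,l,st,ce=cv2.connectedComponentsWithStats(m)
    k=1+np.argmax(st[1:,4]); b=st[k]
    return np.array([(ce[k][0]+.5)/8-.5+x0,(ce[k][1]+.5)/8-.5+y0]),b[4]/64,b[2]/8,b[3]/8
th=blob(t,(325.6,188.6),4,lambda P:P<55);sh=blob(s,(279.7,272.6),4,lambda P:P<60)
print("hole",th,sh)
for d,r in((t,th),(s,sh)): print(onz(d,r[0],.033))
print(tri(t,th[0],s,sh[0]))
tp=blob(t,(154.6,228),6,lambda P:P>175);sp=blob(s,(204.5,148.5),6,lambda P:P>175)
print("pin",tp,sp)
for d,r in((t,tp),(s,sp)): print(onz(d,r[0],.075))
print(tri(t,tp[0],s,sp[0]))
tc=blob(t,(294.5,191),14,lambda P:P>190);sc=blob(s,(264.7,233),14,lambda P:P>190)
print("collar",tc,sc)
for d,r in((t,tc),(s,sc)): print(onz(d,r[0],.0825))
# block top by orange mask
for d,x,y,w,h in((t,125,185,50,60),(s,185,135,60,45)):
    P=d["image"][y:y+h,x:x+w]; P=cv2.resize(P,None,fx=8,fy=8,interpolation=cv2.INTER_CUBIC)
    H=cv2.cvtColor(P,cv2.COLOR_RGB2HSV); m=((H[...,0]>8)&(H[...,0]<25)&(H[...,2]>150)&(H[...,1]>90)).astype(np.uint8)
    m=cv2.morphologyEx(m,cv2.MORPH_CLOSE,np.ones((25,25)))
    c=max(cv2.findContours(m,0,2)[0],key=cv2.contourArea); box=cv2.boxPoints(cv2.minAreaRect(c)) if d is t else cv2.approxPolyDP(cv2.convexHull(c),20,True)[:,0]
    q=(box+.5)/8-.5+[x,y]; W=np.array([onz(d,u,.045)[:2] for u in q]); print(W.round(4),W.mean(0))
E
python3 m.py
```

```text
hole (array([325.08233821, 188.35660632]), np.float64(10.140625), np.float64(3.5), np.float64(3.875)) (array([280.64930556, 272.59722222]), np.float64(0.5625), np.float64(0.75), np.float64(1.0))
[ 0.58717396 -0.18356451  0.033     ]
[ 0.59121339 -0.18433295  0.033     ]
(array([ 0.58939478, -0.1838807 ,  0.03202643]), np.float64(0.003984040223627832))
pin (array([151.75858648, 227.78082239]), np.float64(57.09375), np.float64(8.875), np.float64(13.0)) (array([204.68664384, 146.22773973]), np.float64(84.40625), np.float64(13.0), np.float64(13.0))
[0.48253884 0.24311608 0.075     ]
[0.48816005 0.25060622 0.075     ]
(array([0.48446431, 0.24141104, 0.08264819]), np.float64(0.005433385335284884))
collar (array([294.43335265, 191.07548944]), np.float64(303.28125), np.float64(21.75), np.float64(20.625)) (array([264.27610267, 233.69346406]), np.float64(270.828125), np.float64(22.25), np.float64(18.25))
[ 0.57065212 -0.09992988  0.0825    ]
[ 0.57197242 -0.10177884  0.0825    ]
[[0.5568 0.2939]
 [0.5736 0.2439]
 [0.4674 0.206 ]
 [0.4514 0.2552]] [0.51230819 0.24974739]
[[0.5737 0.2474]
 [0.4708 0.2076]
 [0.4535 0.2521]
 [0.5541 0.2939]] [0.51300861 0.25028675]
```

```bash
cat > m2.py <<'E'
from h import *
t=load("top0");s=load("side0")
def white(d,x,y,w,h,vt,st):
    P=cv2.resize(d["image"][y:y+h,x:x+w],None,fx=8,fy=8,interpolation=cv2.INTER_CUBIC)
    H=cv2.cvtColor(P,cv2.COLOR_RGB2HSV); m=((H[...,1]<st)&(H[...,2]>vt)).astype(np.uint8)
    n,l,s_,ce=cv2.connectedComponentsWithStats(m); k=1+np.argmax(s_[1:,4])
    return (ce[k]+.5)/8-.5+[x,y],s_[k]/8
a=white(t,148,221,13,13,150,90);b=white(s,198,142,14,12,175,60)
print(a,b)
print(onz(t,a[0],.075),onz(s,b[0],.075),tri(t,a[0],s,b[0]))
for u in((280.2,272.2),(279.2,272.2)): print(onz(s,u,.033))
print(s["image"][268:277,275:285].mean(2).astype(int))
E
python3 m2.py
```

```text
(array([153.46943431, 227.15941084]), array([  2.75 ,   3.875,   6.25 ,   6.   , 239.75 ])) (array([203.72539849, 144.87159451]), array([  0.   ,   0.   ,  14.   ,   9.375, 552.875]))
[0.48402438 0.23910023 0.075     ] [0.48647795 0.257033   0.075     ] (array([0.4831037 , 0.23501308, 0.09364128]), np.float64(0.0021267903926298257))
[ 0.59049489 -0.18302341  0.033     ]
[ 0.58823043 -0.18248708  0.033     ]
[[138 138 134 137 135 135 137 145 135 142]
 [141 138 138 139 135 134 135 139 142 138]
 [140 139 140 133 132 121 132 140 139 140]
 [134 142 129 110  92  78 108 131 140 139]
 [138 141 103  64  62  62  72 128 139 139]
 [137 141 105  82  79  73  62 126 139 140]
 [135 137 127 118 109  98 107 132 134 136]
 [141 138 137 135 128 129 136 140 134 137]
 [140 139 137 137 139 139 142 137 139 131]]
```

```bash
cat > go.py <<'E'
from h import *
from workcell import status
import sys
def plan(x,y,z,psi):
    s=status.read_state(); M=R.from_rotvec(s["tool_rot"]).as_matrix()
    cur=np.arctan2(M[1,0],M[0,0]); d=np.array([x,y,z])-s["ee_pos"]
    sp=-(psi-cur); sp=(sp+np.pi/2)%np.pi-np.pi/2
    print("psi",np.degrees(cur).round(1),"q",s["joint_positions"].round(3),"tilt",M[:,2].round(4))
    print("pos",s["ee_pos"].round(4),"tool d",(M.T@d).round(4),"spin",round(sp,3),"F",s["wrist_force"].round(2),"gap",round(s["finger_gap"],4),"t",s["clock"])
if __name__=="__main__": 
    a=[float(v) for v in sys.argv[1:]]; plan(*a[:3],np.radians(a[3]))
E
python3 - <<'E'
from h import *
t=load("top0");s=load("side0")
print(proj(s,[.484,.239,.075]),proj(s,[.5713,-.1008,.0825]),proj(t,[.484,.239,.075]))
crop(s,190,130,35,35,12,"pinside.png")
b=np.degrees(np.arctan2(.361,.933));print("block x angle",b,"hole dir",np.degrees(np.arctan2(-.183+.1008,.588-.5713)))
E
python3 go.py .4842 .2392 .15 111
```

```text
[203.90256556 149.08024776] [263.89748721 233.4301832 ] [153.5110484  227.16951751]
block x angle 21.152645205629756 hole dir -78.51591675677324
psi -71.6 q [-1.36   0.378  0.08   1.274  0.     1.461] tilt [-4.0e-04  1.8e-03 -1.0e+00]
pos [ 0.1812 -0.5451  0.2078] tool d [-0.6486 -0.5348  0.0591] spin -0.046 F [0.76 0.69 0.16] gap 0.0854 t 0.1
```

View pics/pinside.png

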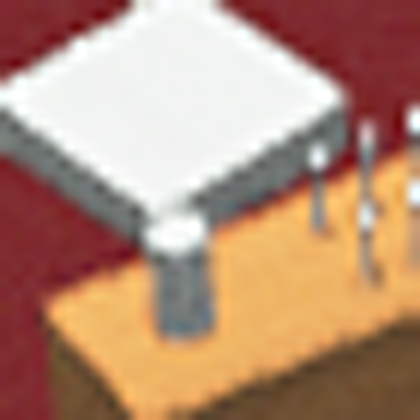

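```bash
cat > path.py <<'E'
from h import *
from workcell import status
def path(wps,psi1_delta,n):
    s=status.read_state(); M=R.from_rotvec(s["tool_rot"]).as_matrix(); psi=np.arctan2(M[1,0],M[0,0])
    P=np.vstack([s["ee_pos"],wps]); L=np.r_[0,np.cumsum(np.linalg.norm(np.diff(P,axis=0),axis=1))]
    pos=P[0].copy(); sp=round(-psi1_delta/n,3)
    for i in range(n):
        tgt=np.array([np.interp(L[-1]*(i+1)/n,L,P[:,k]) for k in range(3)])
        c,q=np.cos(psi),np.sin(psi); M=np.array([[c,q,0],[q,-c,0],[0,0,-1]])
        d=(M.T@(tgt-pos)).round(3); pos=pos+M@d; psi-=sp
        print('{"fingers":1,"x":%g,"y":%g,"z":%g,"spin":%g},'%(*d,sp),end="\n" if i%8==7 else "")
    print(pos,np.degrees(psi))
E
python3 - <<'E'
from path import *
path([[.40,-.25,.2],[.4842,.2392,.15]],np.radians(171.6),16)
E
```

```text
{"fingers":1,"x":-0.031,"y":-0.044,"z":0.001,"spin":-0.187},{"fingers":1,"x":-0.022,"y":-0.05,"z":0.001,"spin":-0.187},{"fingers":1,"x":-0.013,"y":-0.052,"z":0.001,"spin":-0.187},{"fingers":1,"x":-0.003,"y":-0.054,"z":0.002,"spin":-0.187},{"fingers":1,"x":0.008,"y":-0.054,"z":0.001,"spin":-0.187},{"fingers":1,"x":0.017,"y":-0.051,"z":0.001,"spin":-0.187},{"fingers":1,"x":0.021,"y":-0.049,"z":0.002,"spin":-0.187},{"fingers":1,"x":0.012,"y":-0.053,"z":0.005,"spin":-0.187},
{"fingers":1,"x":0.022,"y":-0.049,"z":0.006,"spin":-0.187},{"fingers":1,"x":0.031,"y":-0.044,"z":0.005,"spin":-0.187},{"fingers":1,"x":0.038,"y":-0.038,"z":0.006,"spin":-0.187},{"fingers":1,"x":0.045,"y":-0.03,"z":0.005,"spin":-0.187},{"fingers":1,"x":0.049,"y":-0.022,"z":0.005,"spin":-0.187},{"fingers":1,"x":0.053,"y":-0.011,"z":0.006,"spin":-0.187},{"fingers":1,"x":0.054,"y":-0.002,"z":0.005,"spin":-0.187},{"fingers":1,"x":0.053,"y":0.008,"z":0.006,"spin":-0.187},
[0.48409742 0.23939994 0.14975379] 99.80656598603241
```

Emit:
play_rows:
  moves:
    - {"fingers": 1, "x": -0.031, "y": -0.044, "z": 0.001, "spin": -0.187}
    - {"fingers": 1, "x": -0.022, "y": -0.05, "z": 0.001, "spin": -0.187}
    - {"fingers": 1, "x": -0.013, "y": -0.052, "z": 0.001, "spin": -0.187}
    - {"fingers": 1, "x": -0.003, "y": -0.054, "z": 0.002, "spin": -0.187}
    - {"fingers": 1, "x": 0.008, "y": -0.054, "z": 0.001, "spin": -0.187}
    - {"fingers": 1, "x": 0.017, "y": -0.051, "z": 0.001, "spin": -0.187}
    - {"fingers": 1, "x": 0.021, "y": -0.049, "z": 0.002, "spin": -0.187}
    - {"fingers": 1, "x": 0.012, "y": -0.053, "z": 0.005, "spin": -0.187}

```text
clock: 1.1
ee_pos: [0.4122, -0.1844, 0.1943]
tool_rot: [3.116, 0.396, 0.001]
wrist_force: [1.8, -0.4, 0.2]
finger_gap: 0.0854
```

Emit:
play_rows:
  moves:
    - {"fingers": 1, "x": 0.022, "y": -0.049, "z": 0.006, "spin": -0.187}
    - {"fingers": 1, "x": 0.031, "y": -0.044, "z": 0.005, "spin": -0.187}
    - {"fingers": 1, "x": 0.038, "y": -0.038, "z": 0.006, "spin": -0.187}
    - {"fingers": 1, "x": 0.045, "y": -0.03, "z": 0.005, "spin": -0.187}
    - {"fingers": 1, "x": 0.049, "y": -0.022, "z": 0.005, "spin": -0.187}
    - {"fingers": 1, "x": 0.053, "y": -0.011, "z": 0.006, "spin": -0.187}
    - {"fingers": 1, "x": 0.054, "y": -0.002, "z": 0.005, "spin": -0.187}
    - {"fingers": 0.6, "x": 0.053, "y": 0.008, "z": 0.006, "spin": -0.187}

```text
clock: 2.1
ee_pos: [0.4841, 0.2405, 0.1501]
tool_rot: [2.016, 2.41, -0.001]
wrist_force: [1.6, -0.8, -0.8]
finger_gap: 0.0697
```

Emit:
play_rows:
  moves:
    - {"fingers": 0.55, "x": 0, "y": 0, "z": 0, "spin": 0}
    - {"fingers": 0.55, "x": 0, "y": 0, "z": 0, "spin": 0}

```text
clock: 2.35
ee_pos: [0.4836, 0.2384, 0.1501]
tool_rot: [-2.024, -2.403, 0.003]
wrist_force: [-0.7, -0.3, -0.1]
finger_gap: 0.0474
```

```bash
python3 go.py .4842 .2392 .060 100
```

```text
psi 99.8 q [ 3.410e-01  3.300e-01 -1.410e-01  1.102e+00 -1.000e-03  1.700e-01] tilt [-0.0013 -0.0011 -1.    ]
pos [0.4836 0.2384 0.1501] tool d [0.0008 0.0009 0.0901] spin -0.004 F [-0.7  -0.26 -0.14] gap 0.0474 t 2.35
```

Emit:
play_rows:
  moves:
    - {"fingers": 0.55, "x": 0, "y": 0, "z": 0.04, "spin": 0}
    - {"fingers": 0.55, "x": 0, "y": 0, "z": 0.03, "spin": 0}
    - {"fingers": 0.55, "x": 0, "y": 0, "z": 0.02, "spin": 0}
    - {"fingers": 0.55, "x": 0, "y": 0, "z": 0, "spin": 0}

```text
clock: 2.85
ee_pos: [0.4825, 0.2366, 0.0592]
tool_rot: [-2.026, -2.399, 0.006]
wrist_force: [-0.1, 0.1, -0.4]
finger_gap: 0.0469
```

```bash
python3 go.py .4842 .2392 .060 100
python3 - <<'E'
from workcell import imaging
import pickle
from h import *
for n in("side","top"):
    d=imaging.get_image(n);pickle.dump(d,open(n+"1.pkl","wb"))
t=load("top1");s=load("side1")
ims=[cv2.resize(d["image"][y:y+60,x:x+60,::-1],(390,390),interpolation=cv2.INTER_CUBIC) for d,x,y in((t,120,190),(s,180,120))]
cv2.imwrite("pics/g1.png",np.hstack(ims))
E
```

```text
psi 99.6 q [ 0.338  0.399 -0.291  0.886 -0.     0.17 ] tilt [-0.0038 -0.0017 -1.    ]
pos [0.4825 0.2366 0.0592] tool d [ 0.0023  0.0021 -0.0008] spin -0.006 F [-0.11  0.06 -0.41] gap 0.0469 t 2.85
```

View pics/g1.png

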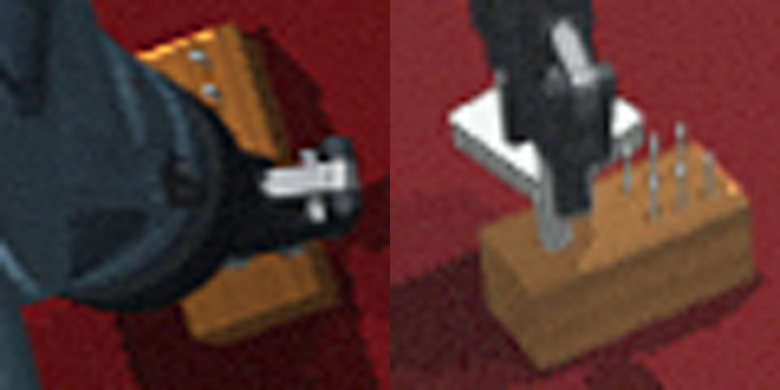

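The picture shows the pin's grip beside the near finger, in the side view at about (205,156). I'll check by projection that the near finger stands where it should relative to the pin.

Run:
```python
from h import *
s=load("side1");p=np.array([.4825,.2366,.0592]);a=np.radians(99.6);x=np.array([np.cos(a),np.sin(a),0]);y=np.array([x[1],-x[0],0])
for k,n in((-.024,"face"),(-.036,"back")):
  for w in(-.011,0,.011):
    q=p+k*x+w*y; q[2]=.05+.003; u=proj(s,q); print(n,w,u,(u-[180,120])*6.5+[390,0])
u=proj(s,[.4842,.2392,.05]);print((u-[180,120])*6.5+[390,0])
print(onz(s,(205.4,156.5),.047))
```

```text
face -0.011 [203.13375034 161.87295441] [540.36937724 272.17420366]
face 0 [206.85391222 160.84702338] [564.5504294  265.50565198]
face 0.011 [210.55753439 159.8256536 ] [588.62397352 258.86674842]
back -0.011 [204.53715255 164.56069502] [549.49149155 289.64451764]
back 0 [208.27497462 163.52300505] [573.78733501 282.89953285]
back 0.011 [211.99608575 162.48995436] [597.97455736 276.18470333]
[549.72625102 231.97477699]
[0.48627502 0.23861221 0.047     ]
```

Emit:
play_rows:
  moves:
    - {"fingers": 0.55, "x": 0.002, "y": 0.002, "z": 0, "spin": 0}
    - {"fingers": 0.3, "x": 0, "y": 0, "z": 0, "spin": 0}
    - {"fingers": 0.15, "x": 0, "y": 0, "z": 0, "spin": 0}
    - {"fingers": 0, "x": 0, "y": 0, "z": 0, "spin": 0}
    - {"fingers": 0, "x": 0, "y": 0, "z": 0, "spin": 0}
    - {"fingers": 0, "x": 0, "y": 0, "z": 0, "spin": 0}
  grip_force: 40

```text
clock: 3.7
ee_pos: [0.4858, 0.2411, 0.0605]
tool_rot: [2.023, 2.403, -0.0]
wrist_force: [0.3, -1.0, 0.6]
finger_gap: -0.0
```

```bash
python3 go.py .4842 .2392 .060 100
python3 - <<'E'
from workcell import imaging
import pickle
from h import *
for n in("side","top"):
    d=imaging.get_image(n);pickle.dump(d,open(n+"1.pkl","wb"))
t=load("top1");s=load("side1")
ims=[cv2.resize(d["image"][y:y+60,x:x+60,::-1],(390,390),interpolation=cv2.INTER_CUBIC) for d,x,y in((t,120,190),(s,180,120))]
cv2.imwrite("pics/g2.png",np.hstack(ims))
E
```

```text
psi 99.8 q [ 0.344  0.403 -0.28   0.888 -0.     0.172] tilt [-1.e-04 -2.e-04 -1.e+00]
pos [0.4858 0.2411 0.0605] tool d [-0.0016 -0.0019  0.0005] spin -0.003 F [ 0.28 -1.01  0.59] gap -0.0 t 3.7
```

View pics/g2.png

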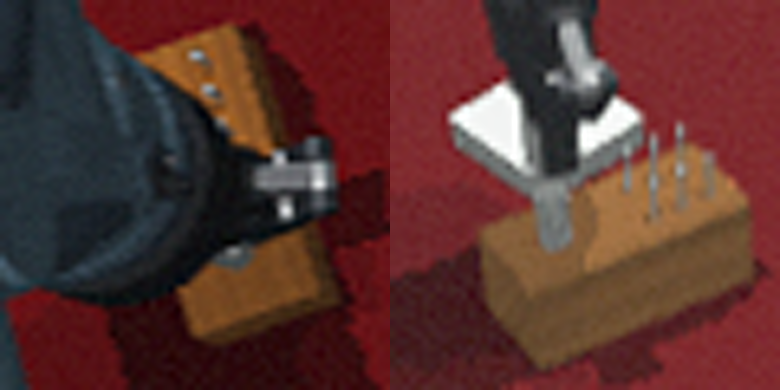

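The gap closed to 0, so nothing was grasped. In the side crop the fingertips end near (205,147), about the pin-top height. I'll look closer before acting.

Run:
```python
from h import *
t=load("top1");s=load("side1")
ims=[cv2.resize(d["image"][y:y+50,x:x+40,::-1],(400,500),interpolation=cv2.INTER_LANCZOS4) for d,x,y in((t,135,205),(s,185,115))]
for d,im,x,y in((t,ims[0],135,205),(s,ims[1],185,115)):
    for z,c in((.0495,(0,255,0)),(.075,(0,0,255)),(.12,(255,255,0))):
        u=(proj(d,[.4858,.2411,z])-[x,y]+.5)*10; cv2.circle(im,tuple(int(v) for v in u),4,c,1)
cv2.imwrite("pics/g3.png",np.hstack(ims))
```

```text
(no output)
```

View pics/g3.png

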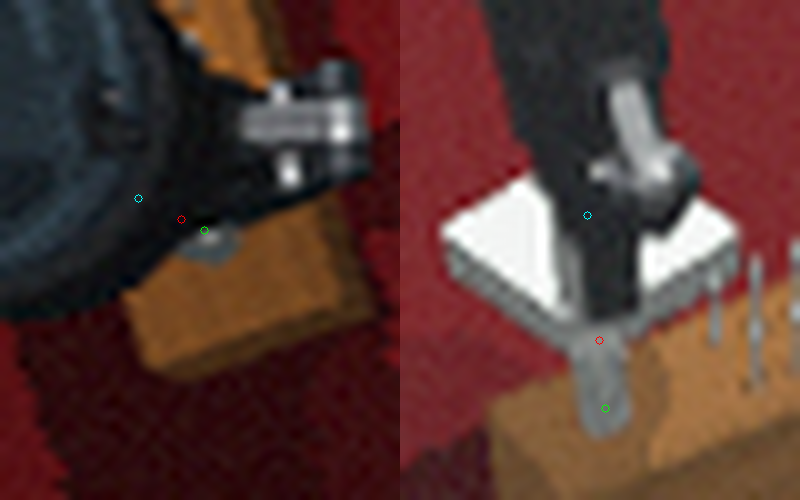

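Emit:
play_rows:
  moves:
    - {"fingers": 0, "x": 0, "y": 0, "z": -0.04, "spin": 0}
    - {"fingers": 0, "x": 0, "y": 0, "z": -0.04, "spin": 0}
    - {"fingers": 0, "x": 0, "y": 0, "z": 0, "spin": 0}

```text
clock: 4.18
ee_pos: [0.4886, 0.2421, 0.1441]
tool_rot: [2.021, 2.4, 0.01]
wrist_force: [0.0, -0.3, 0.8]
finger_gap: 0.0002
```

```bash
python3 go.py .4842 .2392 .060 100
python3 - <<'E'
from workcell import imaging,status
import pickle
from h import *
for n in("side","top"):
    d=imaging.get_image(n);pickle.dump(d,open(n+"1.pkl","wb"))
p=status.read_state()["ee_pos"]
t=load("top1");s=load("side1")
ims=[cv2.resize(d["image"][y:y+50,x:x+40,::-1],(400,500),interpolation=cv2.INTER_LANCZOS4) for d,x,y in((t,135,205),(s,185,115))]
for d,im,x,y in((t,ims[0],135,205),(s,ims[1],185,115)):
    for z,c in((-.011,(0,255,0)),(.008,(0,0,255)),(.062,(255,255,0))):
        u=(proj(d,p+[0,0,z])-[x,y]+.5)*10; cv2.circle(im,tuple(int(v) for v in u),4,c,1)
cv2.imwrite("pics/g4.png",np.hstack(ims))
E
```

```text
psi 99.8 q [ 0.344  0.337 -0.146  1.08  -0.     0.172] tilt [ 0.0068  0.0023 -1.    ]
pos [0.4886 0.2421 0.1441] tool d [-0.0022 -0.0054  0.084 ] spin -0.003 F [ 0.02 -0.27  0.81] gap 0.0002 t 4.175
```

View pics/g4.png

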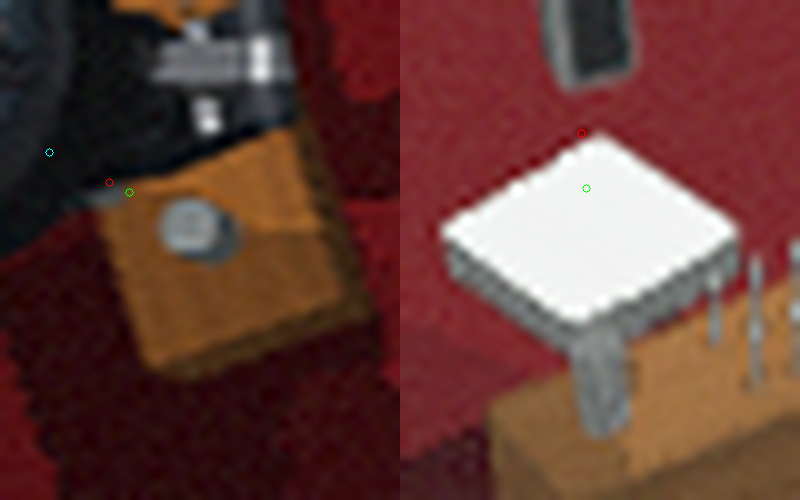

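```bash
python3 - <<'E'
from h import *
t=load("top1");s=load("side1")
print(tri(t,(145.2,224.5),s,(203.,122.5)))
crop(s,150,70,120,90,6,"g5.png")
E
python3 go.py .4842 .2392 .060 100
```

```text
(array([0.48383331, 0.23658337, 0.16936269]), np.float64(0.008043693015820431))
psi 99.8 q [ 0.344  0.34  -0.152  1.078 -0.     0.172] tilt [ 7.e-04  1.e-04 -1.e+00]
pos [0.4861 0.2411 0.1406] tool d [-0.0016 -0.0022  0.0806] spin -0.003 F [-0.41  0.02 -0.46] gap 0.0001 t 4.275
```

View pics/g5.png

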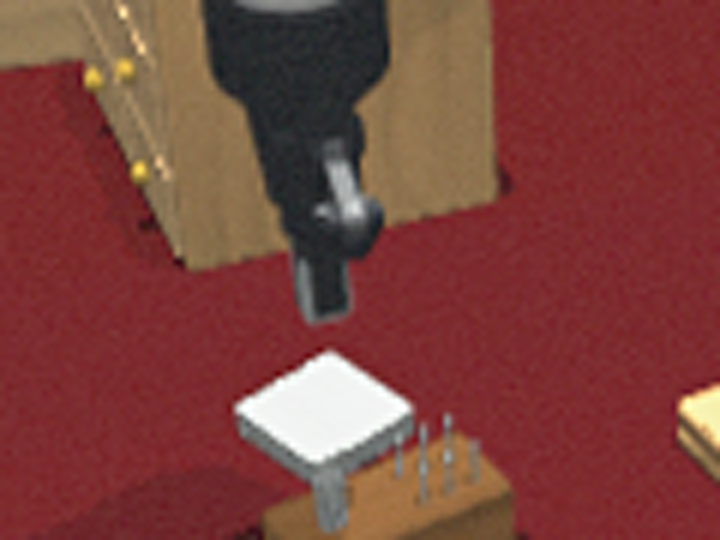

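```bash
python3 - <<'E'
from h import *
s=load("side1")
a=np.radians(99.8);x=np.array([np.cos(a),np.sin(a),0])
for z in(.13,.15,.155,.16,.165,.17): print(z,[proj(s,[.4861,.2411,z]+k*x).round(1) for k in(0,-.006,-.012,-.02)])
E
python3 - <<'E'
import sys;sys.path.insert(0,".")
from h import *
s=load("side0");t=load("top0")
E
```

```text
0.13 [array([203.1, 133.2]), array([203.9, 134.5]), array([204.6, 135.8]), array([205.6, 137.5])]
0.15 [array([202.6, 127.4]), array([203.3, 128.7]), array([204.1, 130. ]), array([205.1, 131.7])]
0.155 [array([202.5, 125.9]), array([203.2, 127.2]), array([203.9, 128.5]), array([204.9, 130.3])]
0.16 [array([202.3, 124.5]), array([203.1, 125.7]), array([203.8, 127. ]), array([204.8, 128.8])]
0.165 [array([202.2, 123. ]), array([202.9, 124.3]), array([203.7, 125.6]), array([204.7, 127.3])]
0.17 [array([202.1, 121.5]), array([202.8, 122.8]), array([203.6, 124.1]), array([204.5, 125.8])]
```

The fingertips sit at z≈0.167 while the reported TCP is 0.1406. That puts them about 37 mm higher than the stated geometry implies, and it matches the empty closing. I'll work from the tips as seen and come down in steps.

Emit:
play_rows:
  moves:
    - {"fingers": 0.5, "x": -0.002, "y": -0.002, "z": 0, "spin": 0}
    - {"fingers": 0.5, "x": 0, "y": 0, "z": 0.04, "spin": 0}
    - {"fingers": 0.5, "x": 0, "y": 0, "z": 0.04, "spin": 0}
    - {"fingers": 0.5, "x": 0, "y": 0, "z": 0.02, "spin": 0}
    - {"fingers": 0.5, "x": 0, "y": 0, "z": 0, "spin": 0}

```text
clock: 4.9
ee_pos: [0.4811, 0.2375, 0.0377]
tool_rot: [-2.021, -2.401, 0.009]
wrist_force: [-1.0, -0.2, 0.4]
finger_gap: 0.0428
```

```bash
cat > snap.py <<'E'
import sys,pickle
from workcell import imaging
from h import *
k=sys.argv[1]; a=[int(v) for v in sys.argv[2:]]  # tx ty sx sy w
for n in("side","top"):
    d=imaging.get_image(n);pickle.dump(d,open(n+k+".pkl","wb"))
t=load("top"+k);s=load("side"+k); w=a[4]
ims=[cv2.resize(d["image"][y:y+w,x:x+w,::-1],(400,400),interpolation=cv2.INTER_LANCZOS4) for d,x,y in((t,a[0],a[1]),(s,a[2],a[3]))]
cv2.imwrite(f"pics/s{k}.png",np.hstack(ims))
E
python3 snap.py 2 125 200 180 120 50; python3 go.py .4842 .2392 .0235 100
```

```text
psi 99.8 q [ 0.341  0.419 -0.314  0.839 -0.     0.169] tilt [-1.e-03 -5.e-04 -1.e+00]
pos [0.4838 0.2385 0.0404] tool d [0.0006 0.0005 0.0169] spin -0.003 F [ 0.19 -0.02 -0.05] gap 0.043 t 5.0
```

View pics/s2.png

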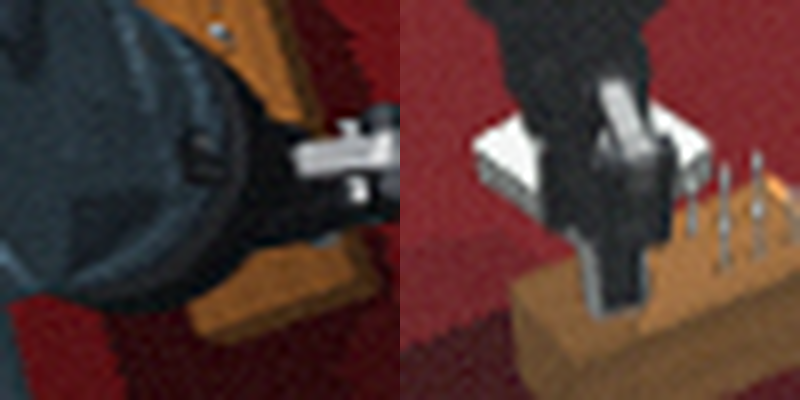

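The near finger now covers the pin, with its tip at side ≈(207,159). I'll work out the tip height.

Run:
```python
from h import *
s=load("side2")
a=np.radians(99.8);x=np.array([np.cos(a),np.sin(a),0])
for z in(.04,.045,.05,.055,.06,.065,.07): print(z,[proj(s,[.4838,.2385,z]+k*x).round(1) for k in(-.0215,-.027,-.033)])
```

```text
0.04 [array([207.2, 163.2]), array([207.9, 164.4]), array([208.6, 165.7])]
0.045 [array([207.1, 161.9]), array([207.8, 163.1]), array([208.5, 164.4])]
0.05 [array([207. , 160.6]), array([207.7, 161.8]), array([208.4, 163.1])]
0.055 [array([206.9, 159.2]), array([207.5, 160.5]), array([208.3, 161.8])]
0.06 [array([206.8, 157.9]), array([207.4, 159.1]), array([208.1, 160.5])]
0.065 [array([206.6, 156.6]), array([207.3, 157.8]), array([208. , 159.1])]
0.07 [array([206.5, 155.2]), array([207.2, 156.5]), array([207.9, 157.8])]
```

Emit:
play_rows:
  moves:
    - {"fingers": 0.5, "x": 0.0, "y": 0.0, "z": 0.007, "spin": 0}
    - {"fingers": 0.3, "x": 0, "y": 0, "z": 0, "spin": 0}
    - {"fingers": 0.15, "x": 0, "y": 0, "z": 0, "spin": 0}
    - {"fingers": 0, "x": 0, "y": 0, "z": 0, "spin": 0}
    - {"fingers": 0, "x": 0, "y": 0, "z": 0, "spin": 0}
    - {"fingers": 0, "x": 0, "y": 0, "z": 0, "spin": 0}
  grip_force: 40

```text
clock: 5.75
ee_pos: [0.4846, 0.2389, 0.034]
tool_rot: [2.023, 2.403, 0.001]
wrist_force: [-0.3, 0.3, 4.4]
finger_gap: 0.0116
```

```bash
python3 snap.py 3 125 200 180 120 50; python3 go.py .4842 .2392 .0335 100
```

```text
psi 99.8 q [ 0.341  0.425 -0.323  0.822 -0.     0.169] tilt [ 8.e-04  2.e-04 -1.e+00]
pos [0.4846 0.2389 0.034 ] tool d [ 0.0004 -0.0003  0.0005] spin -0.003 F [-0.39 -0.87  5.15] gap 0.0112 t 5.85
```

View pics/s3.png

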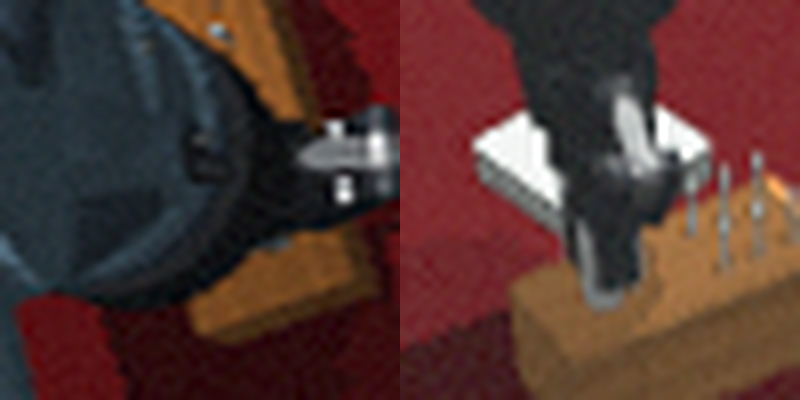

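Gripped, with a gap of 11–12 mm on the grip. Lifting.

Emit:
play_rows:
  moves:
    - {"fingers": 0, "x": 0.0, "y": 0.0, "z": -0.01, "spin": 0}
    - {"fingers": 0, "x": 0, "y": 0, "z": -0.03, "spin": 0}
    - {"fingers": 0, "x": 0, "y": 0, "z": -0.04, "spin": 0}
    - {"fingers": 0, "x": 0, "y": 0, "z": 0, "spin": 0}
    - {"fingers": 0, "x": 0, "y": 0, "z": 0, "spin": 0}
  grip_force: 50

```text
clock: 6.48
ee_pos: [0.4839, 0.2385, 0.1132]
tool_rot: [-2.023, -2.403, 0.001]
wrist_force: [0.9, 0.1, -0.8]
finger_gap: 0.011
```

```bash
python3 snap.py 4 125 200 180 100 50; python3 go.py .4842 .2392 .0335 100
```

```text
psi 99.8 q [ 0.341  0.355 -0.208  1.012 -0.     0.169] tilt [-0.0026 -0.0011 -1.    ]
pos [0.483  0.2383 0.1122] tool d [0.0008 0.0015 0.0787] spin -0.003 F [-0.78 -1.31 -1.21] gap 0.0107 t 6.575
```

View pics/s4.png

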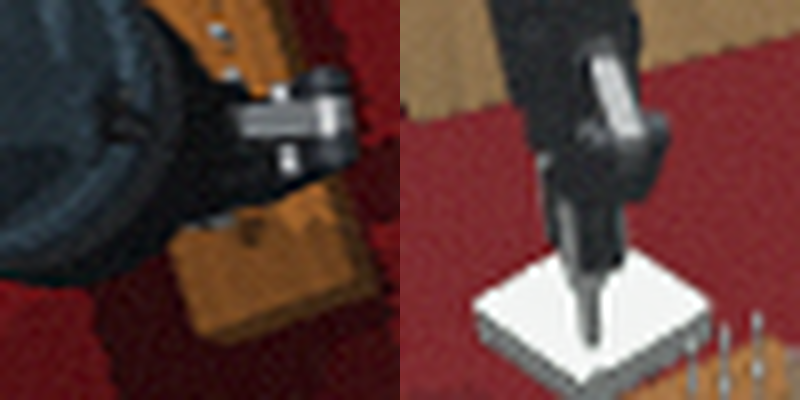

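Run:
```python
from h import *
t=load("top4");s=load("side4")
print(onz(t,(155.8,228.9),.045), [ (z,proj(s,[.4842,.2388,z]).round(1)) for z in(.085,.09,.095,.10)])
from path import *
path([[.588,-.183,.113]],np.radians(-88.3),10)
```

```text
[0.48292574 0.23979608 0.045     ] [(0.085, array([203.7, 146.4])), (0.09, array([203.6, 145. ])), (0.095, array([203.5, 143.7])), (0.1, array([203.4, 142.3]))]
{"fingers":1,"x":-0.043,"y":0.003,"z":-0,"spin":0.154},{"fingers":1,"x":-0.043,"y":0.01,"z":-0,"spin":0.154},{"fingers":1,"x":-0.04,"y":0.016,"z":-0,"spin":0.154},{"fingers":1,"x":-0.037,"y":0.022,"z":-0,"spin":0.154},{"fingers":1,"x":-0.034,"y":0.028,"z":-0,"spin":0.154},{"fingers":1,"x":-0.029,"y":0.032,"z":-0,"spin":0.154},{"fingers":1,"x":-0.023,"y":0.037,"z":-0.001,"spin":0.154},{"fingers":1,"x":-0.018,"y":0.039,"z":0,"spin":0.154},
{"fingers":1,"x":-0.011,"y":0.042,"z":0,"spin":0.154},{"fingers":1,"x":-0.005,"y":0.043,"z":0,"spin":0.154},[ 0.58796039 -0.18266022  0.11321608] 11.570638053228526
```

Pin tip at z≈0.096 as expected. The empty hole is visible at top (156,229) and the pin is upright. Carrying it to the tab.

Emit:
play_rows:
  moves:
    - {"fingers": 0, "x": -0.043, "y": 0.003, "z": 0, "spin": 0.154}
    - {"fingers": 0, "x": -0.043, "y": 0.01, "z": 0, "spin": 0.154}
    - {"fingers": 0, "x": -0.04, "y": 0.016, "z": 0, "spin": 0.154}
    - {"fingers": 0, "x": -0.037, "y": 0.022, "z": 0, "spin": 0.154}
    - {"fingers": 0, "x": -0.034, "y": 0.028, "z": 0, "spin": 0.154}
    - {"fingers": 0, "x": -0.029, "y": 0.032, "z": 0, "spin": 0.154}
    - {"fingers": 0, "x": -0.023, "y": 0.037, "z": 0, "spin": 0.154}
    - {"fingers": 0, "x": -0.018, "y": 0.039, "z": 0, "spin": 0.154}

```text
clock: 7.58
ee_pos: [0.5671, -0.0993, 0.1121]
tool_rot: [-3.041, -0.784, 0.004]
wrist_force: [0.6, 0.0, -0.5]
finger_gap: 0.011
```

Emit:
play_rows:
  moves:
    - {"fingers": 0, "x": -0.011, "y": 0.042, "z": 0, "spin": 0.154}
    - {"fingers": 0, "x": -0.005, "y": 0.043, "z": 0, "spin": 0.154}
    - {"fingers": 0, "x": 0, "y": 0, "z": 0, "spin": 0}
    - {"fingers": 0, "x": 0, "y": 0, "z": 0.02, "spin": 0}
    - {"fingers": 0, "x": 0, "y": 0, "z": 0, "spin": 0}
    - {"fingers": 0, "x": 0, "y": 0, "z": 0, "spin": 0}

```text
clock: 8.32
ee_pos: [0.5887, -0.1812, 0.0934]
tool_rot: [-3.125, -0.319, 0.002]
wrist_force: [0.6, -0.0, -1.0]
finger_gap: 0.0109
```

```bash
python3 snap.py 5 290 160 250 235 50; python3 go.py .588 -.183 .0335 11.5
```

```text
psi 11.6 q [-0.402  0.513 -0.008  1.049  0.     0.966] tilt [ 6.e-04 -3.e-04 -1.e+00]
pos [ 0.5895 -0.1817  0.0942] tool d [-0.0017  0.0009  0.0607] spin 0.002 F [ 0.48 -0.04 -0.27] gap 0.011 t 8.425
```

View pics/s5.png

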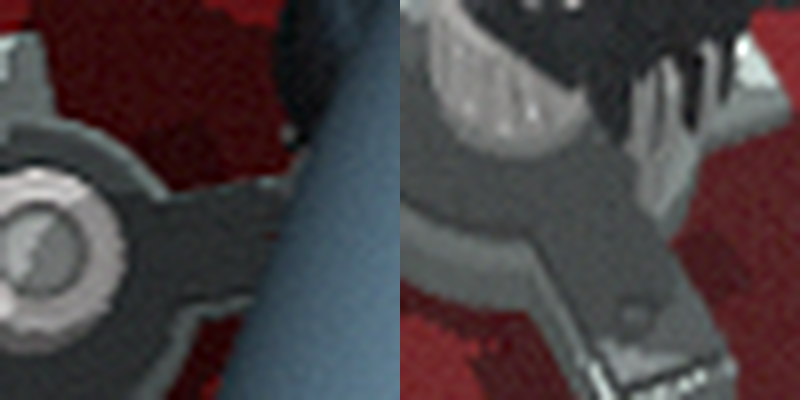

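Run:
```python
from h import *
s5=load("side5");s0=load("side0")
for z in(.06,.07,.077,.085,.1): print(z,proj(s5,[.5895,-.1817,z]).round(1))
ims=[cv2.resize(d["image"][200:300,230:330,::-1],(400,400),interpolation=cv2.INTER_LANCZOS4) for d in(s0,s5)]
cv2.imwrite("pics/c5.png",np.hstack(ims))
```

```text
0.06 [280.1 265. ]
0.07 [280.3 262.4]
0.077 [280.5 260.6]
0.085 [280.6 258.5]
0.1 [280.9 254.5]
```

View pics/c5.png

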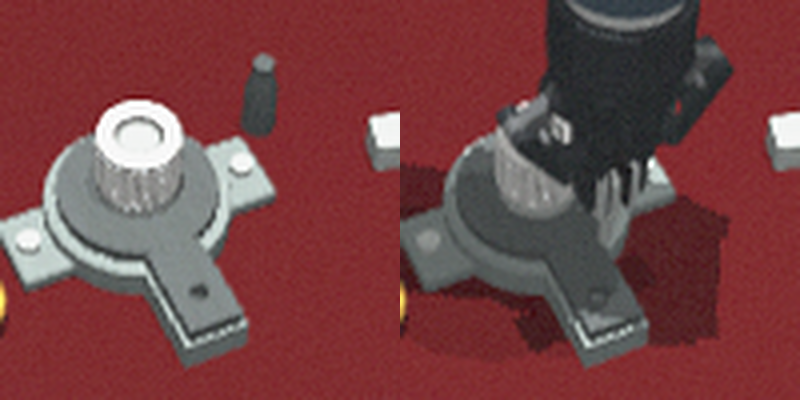

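Run:
```python
from h import *
s5=load("side5")
x,y=262,228
im=cv2.resize(s5["image"][y:y+50,x:x+50,::-1],(700,600)[0:1]+(600,) if 0 else (600,600),interpolation=cv2.INTER_CUBIC)
im=cv2.convertScaleAbs(im,alpha=1.4,beta=10)
for z,c in((.05,(255,0,0)),(.077,(0,255,0)),(.105,(0,0,255)),(.135,(0,255,255))):
    u=(proj(s5,[.5895,-.1817,z])-[x,y]+.5)*12; cv2.circle(im,tuple(int(v) for v in u),5,c,1)
cv2.imwrite("pics/c6.png",im)
```

```text
(no output)
```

View pics/c6.png

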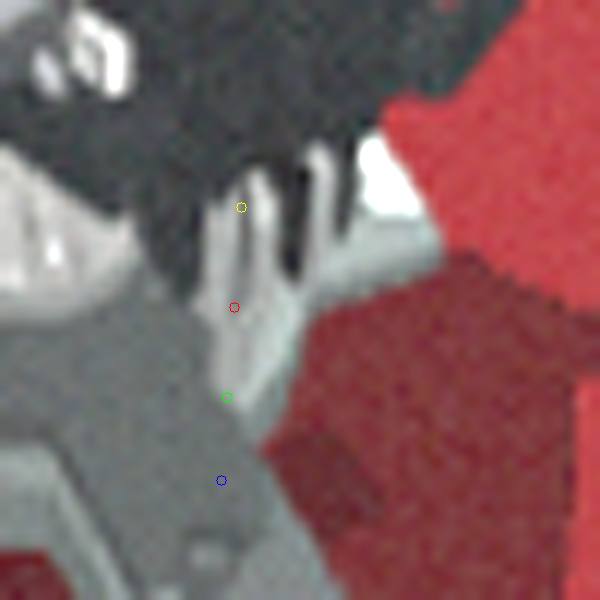

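The pin tip is at side ≈(281,261), within a pixel of the projected TCP axis. The hole is at (279.3,272.6). The pose readings carry ~1 mm noise, so I'll average a few.

```bash
cat > avg.py <<'E'
from workcell import imaging,status
from h import *
import sys
def avg(n=10):
    L=[]
    for i in range(n):
        imaging.get_image("side"); s=status.read_state(); L.append(np.r_[s["ee_pos"],s["wrist_force"],s["finger_gap"],s["clock"]])
    L=np.array(L); return L.mean(0).round(5),L.std(0).round(5)
if __name__=="__main__": 
    for a in avg(int(sys.argv[1]) if len(sys.argv)>1 else 10): print(a)
E
python3 avg.py 12
python3 - <<'E'
from h import *
t=load("top0");s=load("side0")
for d,b in((t,(325.08,188.36)),(s,(279.3,272.5))): print(onz(d,b,.033))
print(tri(t,(325.08,188.36),s,(279.3,272.5)))
I=t["image"].mean(2).astype(int); print(I[184:194,319:332])
E
```

```text
[ 0.58938 -0.18216  0.09394  0.20228 -0.13846 -0.64662  0.01099  8.75   ]
[1.8000e-04 1.1000e-04 2.8000e-04 5.4287e-01 3.0476e-01 4.7490e-01
 1.7000e-04 1.7260e-01]
[ 0.58716513 -0.18355824  0.033     ]
[ 0.58823261 -0.18334823  0.033     ]
(array([ 0.58764777, -0.18355264,  0.03323465]), np.float64(0.0010384213262747942))
[[124 125 124 127 126 124 126 126 128 126 124 124 126]
 [126 128 123 127 127 128 127 128 125 120 119 121 118]
 [124 123 114 116 126 106  87  95 123 128 124 123 124]
 [119 121 118 117  94  54  30  29  95 128 124 122 120]
 [121 124 125 123  86  40  44  29  68 116 125 122 123]
 [124 125 125 121  83  20  34  36  77 120 130 125 127]
 [125 122 125 129 111  54  30  67 107 127 126 121 123]
 [130 125 122 121 129 127 125 128 127 121 120 123 125]
 [120 123 125 125 121 124 126 125 127 126 122 124 127]
 [122 121 122 122 125 121 128 128 126 130 133 133 133]]
```

Emit:
play_rows:
  moves:
    - {"fingers": 0, "x": -0.002, "y": 0.001, "z": 0.02, "spin": 0}
    - {"fingers": 0, "x": 0, "y": 0, "z": 0.02, "spin": 0}
    - {"fingers": 0, "x": 0, "y": 0, "z": 0, "spin": 0}
    - {"fingers": 0, "x": 0, "y": 0, "z": 0, "spin": 0}

```text
clock: 9.52
ee_pos: [0.5878, -0.1837, 0.0543]
tool_rot: [3.125, 0.317, 0.001]
wrist_force: [-0.1, -1.1, -0.4]
finger_gap: 0.0113
```

```bash
python3 snap.py 6 290 160 250 235 50; python3 avg.py 6;  python3 - <<'E'
from h import *
s5=load("side6")
x,y=262,245
im=cv2.resize(s5["image"][y:y+40,x:x+40,::-1],(600,600),interpolation=cv2.INTER_CUBIC)
im=cv2.convertScaleAbs(im,alpha=1.6,beta=10)
for p,c in(([.5877,-.1835,.033],(255,0,0)),([.5877,-.1835,.037],(0,255,0)),([.5877,-.1835,.065],(0,0,255))):
    u=(proj(s5,p)-[x,y]+.5)*15; cv2.circle(im,tuple(int(v) for v in u),5,c,1)
cv2.imwrite("pics/c7.png",im)
E
```

```text
[ 0.58797 -0.18378  0.05434  0.1703  -0.26957 -0.39155  0.01101  9.8    ]
[2.4000e-04 9.0000e-05 2.7000e-04 3.8452e-01 2.9794e-01 3.0814e-01
 1.5000e-04 8.5390e-02]
```

View pics/c7.png

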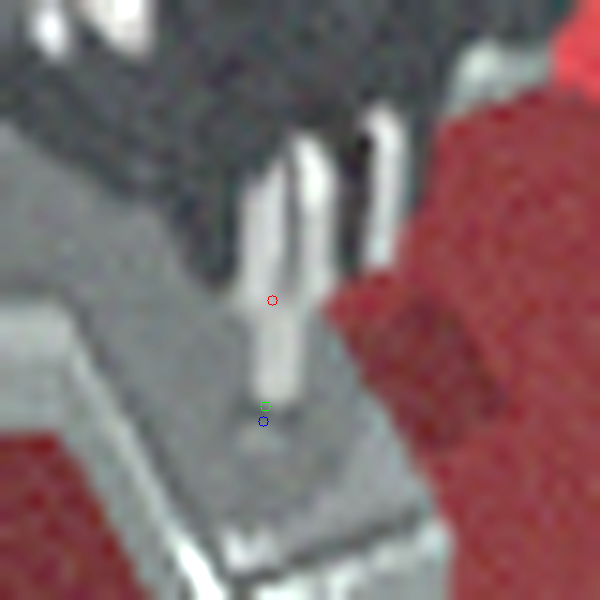

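Run:
```python
from h import *
s=load("side6");p=np.array([.5877,-.1835,.037]);b=proj(s,p)
J=np.c_[[(proj(s,p+e)-b)/.001 for e in np.eye(3)[:2]*.001]].T if 0 else np.array([(proj(s,p+np.eye(3)[i]*.001)-b) for i in(0,1)]).T
print(J, np.linalg.solve(J,[-.65,.3]))
```

```text
[[ 0.41565674 -0.11529716]
 [-0.0826845  -0.34897126]] [-1.69110552 -0.45898275]
```

The tip stands at about (280,271.5), roughly 1 mm to +x of the hole in this view. I'll nudge it over and lower it.

Emit:
play_rows:
  moves:
    - {"fingers": 0, "x": -0.001, "y": 0.0, "z": 0, "spin": 0}
    - {"fingers": 0, "x": 0, "y": 0, "z": 0.004, "spin": 0}
    - {"fingers": 0, "x": 0, "y": 0, "z": 0.004, "spin": 0}
    - {"fingers": 0, "x": 0, "y": 0, "z": 0, "spin": 0}

```text
clock: 10.42
ee_pos: [0.586, -0.1836, 0.0449]
tool_rot: [-3.125, -0.317, 0.002]
wrist_force: [-0.4, -0.3, -1.4]
finger_gap: 0.0109
```

```bash
python3 avg.py 5
```

```text
[ 0.58635 -0.18374  0.04549  0.39007 -0.08518 -0.2337   0.01105 10.575  ]
[1.5000e-04 4.0000e-05 1.8000e-04 3.5442e-01 6.5902e-01 4.4620e-01
 1.2000e-04 7.0710e-02]
```

The tip is about 4.5 mm in with no force. Continuing.

Emit:
play_rows:
  moves:
    - {"fingers": 0, "x": 0, "y": 0.0, "z": 0.005, "spin": 0}
    - {"fingers": 0, "x": 0, "y": 0, "z": 0.005, "spin": 0}
    - {"fingers": 0, "x": 0, "y": 0, "z": 0.005, "spin": 0}
    - {"fingers": 0, "x": 0, "y": 0, "z": 0, "spin": 0}

```text
clock: 11.18
ee_pos: [0.586, -0.1836, 0.0299]
tool_rot: [-3.125, -0.317, 0.002]
wrist_force: [-0.1, 0.0, 0.1]
finger_gap: 0.0105
```

Emit:
play_rows:
  moves:
    - {"fingers": 0, "x": 0, "y": 0.0, "z": 0.004, "spin": 0}
    - {"fingers": 0, "x": 0, "y": 0, "z": 0.004, "spin": 0}
    - {"fingers": 0, "x": 0, "y": 0, "z": 0, "spin": 0}
    - {"fingers": 0, "x": 0, "y": 0, "z": 0, "spin": 0}

```text
clock: 11.68
ee_pos: [0.5863, -0.1837, 0.0225]
tool_rot: [-3.126, -0.317, 0.0]
wrist_force: [0.3, 0.5, -0.8]
finger_gap: 0.0108
```

```bash
python3 avg.py 4; python3 snap.py 8 290 160 255 235 50
```

```text
[ 5.8635e-01 -1.8374e-01  2.2590e-02 -9.5400e-02  3.9121e-01 -3.9913e-01
  1.0920e-02  1.1800e+01]
[1.0000e-05 1.0000e-05 2.0000e-05 4.2161e-01 7.9023e-01 6.0440e-02
 2.2000e-04 5.5900e-02]
```

View pics/s8.png

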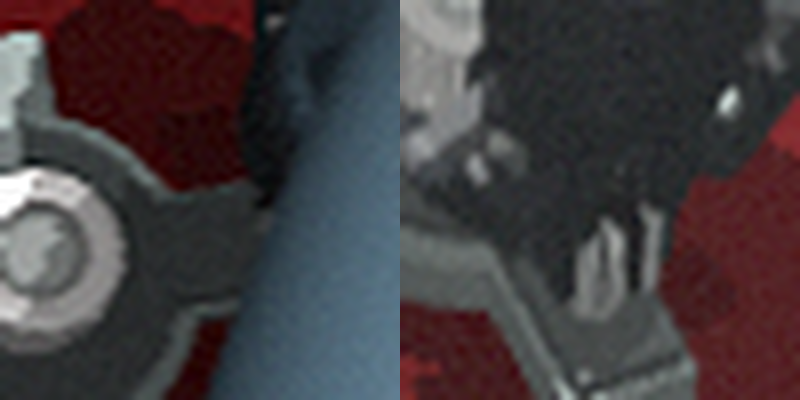

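Emit:
play_rows:
  moves:
    - {"fingers": 0, "x": 0, "y": 0.0, "z": 0.002, "spin": 0}
    - {"fingers": 0, "x": 0, "y": 0, "z": 0, "spin": 0}
    - {"fingers": 0, "x": 0, "y": 0, "z": 0, "spin": 0}

```text
clock: 12.35
ee_pos: [0.5875, -0.1838, 0.0219]
tool_rot: [3.125, 0.317, 0.004]
wrist_force: [-0.4, -0.1, 5.8]
finger_gap: 0.0112
```

```bash
python3 avg.py 3
```

```text
[ 5.87500e-01 -1.83820e-01  2.19600e-02 -7.58270e-01  7.81810e-01
  6.05168e+00  1.10800e-02  1.24500e+01]
[0.0000e+00 1.0000e-05 1.0000e-05 7.2275e-01 2.2409e-01 3.6420e-02
 1.5000e-04 4.0820e-02]
```

The shoulder has landed: Fz is 6 N and z stops at 0.022, which agrees with 0.033 minus the 0.011 offset. Releasing.

Emit:
play_rows:
  moves:
    - {"fingers": 0.25, "x": 0, "y": 0.0, "z": 0, "spin": 0}
    - {"fingers": 0.5, "x": 0, "y": 0, "z": 0, "spin": 0}
    - {"fingers": 0.5, "x": 0, "y": 0, "z": 0, "spin": 0}
    - {"fingers": 0.5, "x": 0, "y": 0, "z": -0.02, "spin": 0}
    - {"fingers": 0.5, "x": 0, "y": 0, "z": -0.04, "spin": 0}
    - {"fingers": 0.7, "x": 0, "y": 0, "z": -0.05, "spin": 0}
    - {"fingers": 1, "x": 0, "y": 0, "z": 0, "spin": 0}

```text
clock: 13.38
ee_pos: [0.5898, -0.1852, 0.1354]
tool_rot: [3.121, 0.316, 0.013]
wrist_force: [0.4, -0.7, 0.3]
finger_gap: 0.0756
```

```bash
python3 go.py .5713 -.1008 .12 30; python3 snap.py 9 270 160 240 210 80
```

```text
psi 11.6 q [-0.407  0.484  0.054  1.132 -0.     0.962] tilt [ 0.0084 -0.0037 -1.    ]
pos [ 0.5898 -0.1852  0.1354] tool d [-0.0013 -0.0865  0.015 ] spin -0.322 F [ 0.37 -0.66  0.27] gap 0.0756 t 13.375
```

View pics/s9.png

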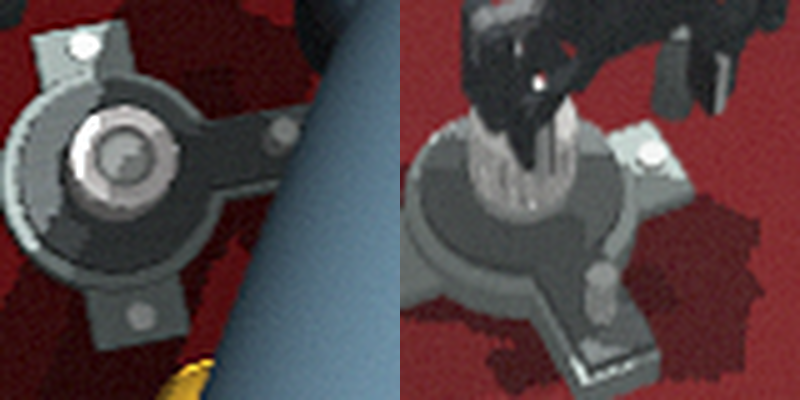

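The pin stands upright in the tab and is let go, with its top in the side view at ≈(280,264). Now to the collar: align above it with psi≈60°, which leaves room for the clockwise turn.

```bash
python3 - <<'E'
from h import *
s=load("side9");t=load("top9")
print(proj(s,[.5872,-.1837,.063]),proj(t,[.5872,-.1837,.063]))
from path import *
path([[.5713,-.1008,.135]],np.radians(48.4),5)
E
python3 avg.py 2
```

```text
[279.45611491 265.13450776] [327.18011539 186.01141075]
{"fingers":1,"x":0,"y":-0.017,"z":-0.001,"spin":-0.169},{"fingers":1,"x":0.003,"y":-0.016,"z":-0.001,"spin":-0.169},{"fingers":1,"x":0.006,"y":-0.016,"z":-0,"spin":-0.169},{"fingers":1,"x":0.009,"y":-0.015,"z":-0.001,"spin":-0.169},{"fingers":1,"x":0.011,"y":-0.013,"z":-0.001,"spin":-0.169},[ 0.5714325  -0.10049035  0.13491219] 59.98518748763007
[ 0.58564 -0.18344  0.12936 -0.13223  0.24585 -0.10128  0.0854  13.55   ]
[2.4000e-04 1.3000e-04 3.2000e-04 2.7487e-01 2.5944e-01 5.6826e-01
 2.2000e-04 2.5000e-02]
```

Emit:
play_rows:
  moves:
    - {"fingers": 1, "x": 0, "y": -0.017, "z": 0, "spin": -0.169}
    - {"fingers": 1, "x": 0.003, "y": -0.016, "z": 0, "spin": -0.169}
    - {"fingers": 1, "x": 0.006, "y": -0.016, "z": 0, "spin": -0.169}
    - {"fingers": 1, "x": 0.009, "y": -0.015, "z": 0, "spin": -0.169}
    - {"fingers": 1, "x": 0.011, "y": -0.013, "z": 0, "spin": -0.169}
    - {"fingers": 1, "x": 0, "y": 0, "z": 0, "spin": 0}

```text
clock: 14.32
ee_pos: [0.5695, -0.0991, 0.1289]
tool_rot: [-2.719, -1.569, 0.004]
wrist_force: [-0.3, -0.8, -0.8]
finger_gap: 0.0854
```

```bash
python3 avg.py 4; python3 go.py .5713 -.1008 .04 60
python3 - <<'E'
from h import *
# refine post axis: triangulate collar-top ellipse centre at 82.5
t=load("top0");s=load("side0")
print(tri(t,(294.43,191.08),s,(264.28,233.69)))
E
```

```text
[ 5.7050e-01 -1.0050e-01  1.2966e-01 -5.6010e-02 -1.3290e-01  8.2100e-03
  8.5360e-02  1.4450e+01]
[3.2000e-04 3.8000e-04 2.8000e-04 4.3055e-01 4.1386e-01 5.3604e-01
 8.0000e-05 5.5900e-02]
psi 59.9 q [-0.284  0.42  -0.061  1.091 -0.     0.242] tilt [-8.e-04 -1.e-04 -1.e+00]
pos [ 0.5709 -0.1009  0.13  ] tool d [0.0003 0.0004 0.09  ] spin -0.003 F [-0.77 -0.   -0.05] gap 0.0853 t 14.525
(array([ 0.57174833, -0.10017978,  0.08036855]), np.float64(0.0013779985240583957))
```

Emit:
play_rows:
  moves:
    - {"fingers": 1, "x": 0, "y": 0, "z": 0.04, "spin": 0}
    - {"fingers": 1, "x": 0, "y": 0, "z": 0.03, "spin": 0}
    - {"fingers": 1, "x": 0, "y": 0, "z": 0.015, "spin": 0}
    - {"fingers": 0.9, "x": 0, "y": 0, "z": 0, "spin": 0}

```text
clock: 15.02
ee_pos: [0.5702, -0.1004, 0.0447]
tool_rot: [-2.72, -1.568, 0.003]
wrist_force: [1.2, -0.5, 0.5]
finger_gap: 0.0771
```

```bash
python3 avg.py 2; python3 snap.py 10 265 155 225 190 80
```

```text
[ 0.57155 -0.10069  0.04621  0.27618  0.31319  0.22275  0.07669 15.1    ]
[3.6000e-04 7.0000e-05 3.6000e-04 1.6929e-01 3.0990e-01 3.0793e-01
 1.0000e-04 2.5000e-02]
```

View pics/s10.png

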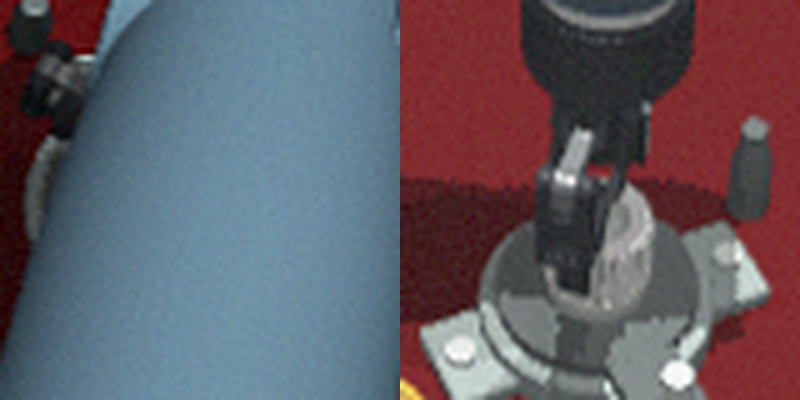

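The near finger is in front of the collar, with its tip at side ≈(260,248). Checking the tip height.

Run:
```python
from h import *
s=load("side10");a=np.radians(60);x=np.array([np.cos(a),np.sin(a),0])
for z in(.04,.05,.06,.07,.08): print(z,[proj(s,[.5713,-.1007,z]-k*x).round(1) for k in(.038,.045,.052)])
```

```text
0.04 [array([259.2, 256.7]), array([258.4, 259. ]), array([257.5, 261.3])]
0.05 [array([259.3, 254.2]), array([258.4, 256.5]), array([257.6, 258.8])]
0.06 [array([259.3, 251.6]), array([258.5, 253.9]), array([257.6, 256.2])]
0.07 [array([259.4, 249. ]), array([258.5, 251.3]), array([257.7, 253.6])]
0.08 [array([259.4, 246.3]), array([258.6, 248.6]), array([257.7, 251. ])]
```

Emit:
play_rows:
  moves:
    - {"fingers": 0.9, "x": 0, "y": 0, "z": 0.01, "spin": 0}
    - {"fingers": 0.9, "x": 0, "y": 0, "z": 0.01, "spin": 0}
    - {"fingers": 0.75, "x": 0, "y": 0, "z": 0, "spin": 0}
    - {"fingers": 0.6, "x": 0, "y": 0, "z": 0, "spin": 0}
    - {"fingers": 0.4, "x": 0, "y": 0, "z": 0, "spin": 0}
    - {"fingers": 0.4, "x": 0, "y": 0, "z": 0, "spin": 0}
    - {"fingers": 0.4, "x": 0, "y": 0, "z": 0, "spin": 0}
  grip_force: 30

```text
clock: 16.1
ee_pos: [0.571, -0.1003, 0.0255]
tool_rot: [2.721, 1.571, -0.0]
wrist_force: [-0.3, 0.2, -2.0]
finger_gap: 0.0517
```

```bash
python3 avg.py 2; python3 snap.py 11 265 155 225 190 80
```

```text
[ 0.571   -0.10027  0.02552 -0.01894  0.4402  -2.06055  0.05157 16.175  ]
[3.0000e-05 2.0000e-05 0.0000e+00 1.2880e-01 8.5602e-01 1.4966e-01
 6.0000e-05 2.5000e-02]
```

View pics/s11.png

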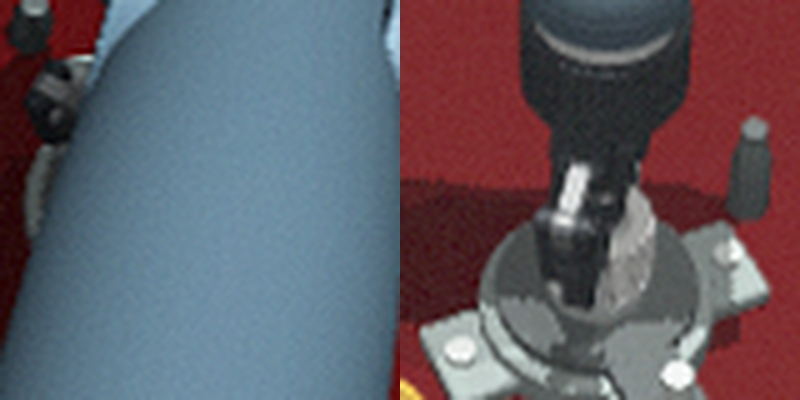

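The collar is gripped (gap 51.7 mm). I'll press it onto the cross pin and feel.

Emit:
play_rows:
  moves:
    - {"fingers": 0.4, "x": 0, "y": 0, "z": 0.002, "spin": 0}
    - {"fingers": 0.4, "x": 0, "y": 0, "z": 0.001, "spin": 0}
    - {"fingers": 0.4, "x": 0, "y": 0, "z": 0, "spin": 0}
    - {"fingers": 0.4, "x": 0, "y": 0, "z": 0, "spin": 0}
  grip_force: 40

```text
clock: 16.8
ee_pos: [0.5712, -0.1003, 0.0237]
tool_rot: [2.72, 1.57, 0.001]
wrist_force: [-3.5, 0.9, 6.9]
finger_gap: 0.0511
```

```bash
python3 avg.py 2
```

```text
[ 0.57122 -0.10034  0.02376 -3.16291  1.36902  6.60643  0.05145 16.875  ]
[0.0000e+00 1.0000e-05 1.0000e-05 4.7956e-01 1.7503e-01 1.0960e-02
 1.3000e-04 2.5000e-02]
```

Emit:
play_rows:
  moves:
    - {"fingers": 0.4, "x": 0, "y": 0, "z": 0, "spin": 0.1}
    - {"fingers": 0.4, "x": 0, "y": 0, "z": 0, "spin": 0.1}
    - {"fingers": 0.4, "x": 0, "y": 0, "z": 0, "spin": 0.1}
    - {"fingers": 0.4, "x": 0, "y": 0, "z": 0, "spin": 0.1}

```text
clock: 17.4
ee_pos: [0.5713, -0.101, 0.0237]
tool_rot: [2.979, 0.993, 0.001]
wrist_force: [-2.4, -0.2, 6.6]
finger_gap: 0.0513
```

```bash
python3 avg.py 2; python3 go.py .571 -.1005 .025 60
```

```text
[ 0.5714  -0.10095  0.02376 -3.23676 -0.76454  6.29635  0.05124 17.475  ]
[2.0000e-05 0.0000e+00 1.0000e-05 4.4893e-01 2.0496e-01 1.4742e-01
 1.4000e-04 2.5000e-02]
psi 37.0 q [-0.283  0.505 -0.221  0.844 -0.001  0.642] tilt [ 0.001  -0.0015 -1.    ]
pos [ 0.5714 -0.1009  0.0237] tool d [-0.     -0.0006 -0.0013] spin -0.402 F [-2.79 -0.97  6.44] gap 0.0514 t 17.5
```

Emit:
play_rows:
  moves:
    - {"fingers": 0.4, "x": 0, "y": 0, "z": 0, "spin": 0.1}
    - {"fingers": 0.4, "x": 0, "y": 0, "z": 0, "spin": 0.1}

```text
clock: 17.75
ee_pos: [0.5713, -0.1011, 0.0237]
tool_rot: [3.063, 0.691, 0.001]
wrist_force: [-3.5, -0.6, 5.1]
finger_gap: 0.0514
```

Emit:
play_rows:
  moves:
    - {"fingers": 0.4, "x": 0, "y": 0, "z": 0, "spin": 0.1}

```text
clock: 17.88
ee_pos: [0.5713, -0.101, 0.0238]
tool_rot: [3.093, 0.537, 0.001]
wrist_force: [-2.5, -0.2, 6.3]
finger_gap: 0.0512
```

Emit:
play_rows:
  moves:
    - {"fingers": 0.4, "x": 0, "y": 0, "z": 0, "spin": 0.1}

```text
clock: 18.0
ee_pos: [0.5714, -0.101, 0.0238]
tool_rot: [3.116, 0.382, 0.001]
wrist_force: [-3.3, -1.8, 5.7]
finger_gap: 0.0511
```

Emit:
play_rows:
  moves:
    - {"fingers": 0.4, "x": 0, "y": 0, "z": 0, "spin": 0.1}

```text
clock: 18.12
ee_pos: [0.5712, -0.1013, 0.0237]
tool_rot: [3.131, 0.225, 0.001]
wrist_force: [-3.5, -1.7, 5.0]
finger_gap: 0.0515
```

Emit:
play_rows:
  moves:
    - {"fingers": 0.4, "x": 0, "y": 0, "z": 0, "spin": 0.1}

```text
clock: 18.25
ee_pos: [0.5714, -0.1009, 0.0233]
tool_rot: [3.14, 0.068, 0.001]
wrist_force: [-1.6, -0.4, 2.6]
finger_gap: 0.0513
```

Emit:
play_rows:
  moves:
    - {"fingers": 0.4, "x": 0, "y": 0, "z": 0, "spin": 0.1}

```text
clock: 18.38
ee_pos: [0.5715, -0.1007, 0.0232]
tool_rot: [3.14, -0.088, 0.002]
wrist_force: [-0.9, 0.1, 1.2]
finger_gap: 0.0514
```

Emit:
play_rows:
  moves:
    - {"fingers": 0.4, "x": 0, "y": 0, "z": 0, "spin": 0.1}

```text
clock: 18.5
ee_pos: [0.5714, -0.1008, 0.0231]
tool_rot: [3.131, -0.245, 0.001]
wrist_force: [-0.5, -0.1, 2.3]
finger_gap: 0.0511
```

Emit:
play_rows:
  moves:
    - {"fingers": 0.4, "x": 0, "y": 0, "z": 0, "spin": 0.1}

```text
clock: 18.62
ee_pos: [0.5714, -0.1007, 0.0231]
tool_rot: [3.115, -0.401, 0.002]
wrist_force: [-2.1, -0.7, 2.1]
finger_gap: 0.0511
```

At about 57° the force dropped from 5–6 N to about 2 N and z sank: that's the keyway. I'll turn back slightly to the middle and push down.

Emit:
play_rows:
  moves:
    - {"fingers": 0.4, "x": 0, "y": 0, "z": 0, "spin": -0.1}
    - {"fingers": 0.4, "x": 0, "y": 0, "z": 0.002, "spin": 0}
    - {"fingers": 0.4, "x": 0, "y": 0, "z": 0.002, "spin": 0}

```text
clock: 19.0
ee_pos: [0.5715, -0.1004, 0.0189]
tool_rot: [3.132, -0.242, 0.002]
wrist_force: [-2.5, 0.3, 4.0]
finger_gap: 0.0516
```

Emit:
play_rows:
  moves:
    - {"fingers": 0.4, "x": 0, "y": 0, "z": 0.002, "spin": 0}
    - {"fingers": 0.4, "x": 0, "y": 0, "z": 0, "spin": 0}

```text
clock: 19.25
ee_pos: [0.5715, -0.1004, 0.0167]
tool_rot: [3.132, -0.241, 0.001]
wrist_force: [-0.1, 0.3, 2.4]
finger_gap: 0.0513
```

Emit:
play_rows:
  moves:
    - {"fingers": 0.4, "x": 0, "y": 0, "z": 0.001, "spin": 0}
    - {"fingers": 0.4, "x": 0, "y": 0, "z": 0.001, "spin": 0}
    - {"fingers": 0.4, "x": 0, "y": 0, "z": 0, "spin": 0}

```text
clock: 19.62
ee_pos: [0.5715, -0.1004, 0.016]
tool_rot: [3.132, -0.24, 0.002]
wrist_force: [-4.0, 1.3, 11.0]
finger_gap: 0.0514
```

Emit:
play_rows:
  moves:
    - {"fingers": 0.4, "x": 0, "y": 0, "z": 0.001, "spin": 0}
    - {"fingers": 0.4, "x": 0, "y": 0, "z": 0, "spin": 0}

```text
clock: 19.88
ee_pos: [0.5715, -0.1005, 0.0159]
tool_rot: [3.132, -0.24, 0.003]
wrist_force: [-4.8, 1.6, 19.1]
finger_gap: 0.0513
```

```bash
python3 avg.py 2
```

```text
[ 5.715400e-01 -1.004400e-01  1.592000e-02 -5.183930e+00  8.239100e-01
  1.859746e+01  5.121000e-02  1.995000e+01]
[2.0000e-05 3.0000e-05 1.0000e-05 4.3239e-01 3.3490e-01 8.1290e-02
 0.0000e+00 2.5000e-02]
```

A hard stop at z 0.0159, with 7.8 mm of travel below the cross-pin contact (about 8 expected). Checking visually.

```bash
python3 snap.py 12 265 155 235 205 60
python3 - <<'E'
from h import *
s=load("side12")
# right silhouette of the collar: top rim / bottom expected pixels
for z in(.033,.041,.073,.0825): print(z,proj(s,[.571,-.1005,z]).round(1),proj(s,[.571+.0255,-.1005-.007,z]).round(1))
print("pin top",proj(s,[.5877,-.1835,.063]).round(1))
E
```

```text
0.033 [263.4 246.3] [274.2 246.6]
0.041 [263.4 244.2] [274.3 244.5]
0.073 [263.7 235.9] [274.8 236.2]
0.0825 [263.7 233.4] [275.  233.7]
pin top [279.6 265. ]
```

View pics/s12.png

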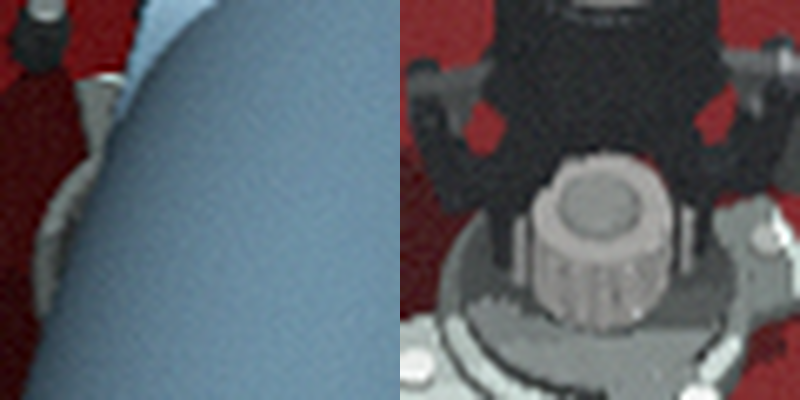

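The collar's top rim is centred at side row ≈236.0, and home predicts 235.9 (the start height would give 233.4). Last look at the pin and the bystanders.

Run:
```python
from h import *
s=load("side12"); crop(s,150,150,200,180,4,"fin.png")
```

```text
(no output)
```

View pics/fin.png

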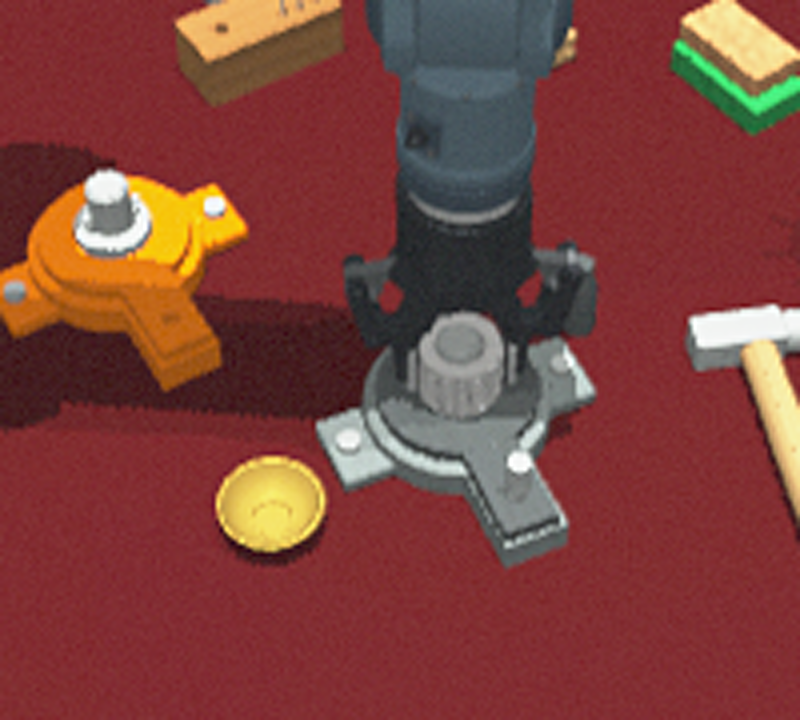

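The pin top is at (279.6,265.3) against a predicted (279.6,265.0), and the bystanders look undisturbed. Handing in.

```bash
python3 -c "
from workcell import ctrl,status
print(ctrl.finish_job()); s=status.read_state(); print(s['ee_pos'],s['wrist_force'],s['finger_gap'],s['clock'])"
```

```text
the job is handed in; nothing more can be done
None
the job is handed in; nothing more can be done
```

The lock pin is in the tab and lug with its shoulder on the tab. The collar is home on the turntable and was still held pushed down when I handed in, at about 20 s. The hand-in reports no verdict.

- **Pin:** I took it from the bur block and lowered it until the shoulder met the tab (about 6 N), then let go. In the last picture its top is at pixel (279.6, 265.3), where a fully seated pin should be at (279.6, 265.0).
- **Collar:** I turned it clockwise while pressing down. At about 57° the resistance dropped, which marked the keyway. It then sank 7.8 mm below the cross-pin contact to a hard stop (8 mm expected). Its rim in the picture fits the home height (row 236.0, expected 235.9). My last reading before hand-in was about 19 N at the wrist with the gripper at 51 mm on the collar.
- **Bystanders:** the dish and hammer looked unmoved in the last side view, but I checked the others only by keeping clear of them.
- **What disagreed:** the first grasp closed on nothing, because the fingertips stood about 30 mm higher relative to the reported TCP than stated. I corrected the heights from the pictures and regrasped. Settled pose readings also varied by up to about 1 mm.

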